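# Load an iron casting under the hooked block of a hand-grinding fixture and clamp it

### The arm

A 6-joint arm with a two-finger parallel gripper is mounted at the origin on the work surface. World frame = base frame: x ahead of the robot, y to its left, z up, the work surface at z = 0. Lengths are in m, angles in degrees, forces in N, time in s.
With the tool pointing down it reaches from about 0.325 to 0.85 m from the base axis. Payload 15.5 kg.
Tool frame: the origin (TCP) lies midway between the tips of the shut fingers; the grasp point (between the pads) lies 19 mm behind it; y points along the fingers, x is the direction in which the jaws open and shut, and the axes are right-handed (so a half turn about y gives the same grasp; the last joint's range is limited). The gripper opens to 91 mm and grips with 3 to 60 N. Pads are 32 mm wide; open, the fingers measure 118 mm over their backs; the gripper's body (76 mm by 178 mm) begins 60 mm behind the grasp point.
Start: joints at [-78.982, 28.281, 77.091, -0, 74.628, -5.472], TCP at [0.177, -0.599, 0.214] pointing down, gripper open.
Joint ranges: [-166.48, 166.48], [-47.26, 123.95], [12.59, 153.08], [-70.14, 250.14], [6.76, 159.57], [-176.63, 176.63]. Speed limits (degrees/s): [108.29, 108.29, 147.25, 172.46, 172.46, 172.46].

### API

Orientations are given as a 3x3 rotation matrix whose columns are the frame's x, y, z axes.
In Python, from bench import ctrl gives the robot as it stands. The module is installed in compiled form; this text tells all that it offers. Calls block until the motion is done:
- ctrl.goto(position, orientation): joint-space move of the TCP to a pose.
- ctrl.move_l(position, vel=0.15, ori=None, contact_N=None): straight line of the TCP; ori=None keeps the orientation; vel is the mean speed in m/s. With contact_N (N) it stops when the force on the tool has changed by that much, and returns True; else False.
- ctrl.movej(angles): joint-space move.
- ctrl.command_gripper(opening): opening from 0.0 (shut) to 1.0 (fully open); the grip force is fixed at half the most; returns when the fingers have stopped.
- ctrl.sleep(seconds).
- ctrl.ik(position, orientation): joint angles nearest the present ones, or None.
- ctrl.read_camera(name): name is "scene" or "top"; returns the picture (420x560x3 uint8, blue, green, red); there is no depth.
- ctrl.camera_params(name): a dict with "fx", "fy", "cx", "cy" (pixels), "pose" (4x4, takes a point from camera to world coordinates). Camera axes: x right, y up, looking along -z (the intrinsics and any distortion apply to the point x, -y, -z); pixel columns grow to the right and rows downward; lengths in m; the calibration is good to about 2 mm. A picture is of the moment at which its call begins. camera_params takes no time and is no camera call.
A pose or a line that the arm cannot do raises ctrl.MotionError and nothing moves.
- ctrl.sign_off(): hands the job in, once; it reports no verdict.
Readings, each from a call of its own:
- ctrl.current_t(): time.
- ctrl.current_q(): joint angles.
- ctrl.current_dq(): joint speeds.
- ctrl.current_effort(): joint torques, N m.
- ctrl.current_tool_pos(): TCP position.
- ctrl.current_eef_rot(): TCP orientation.
- ctrl.current_contact_force(): force on the tool from outside, world axes, zero at the start.
- ctrl.current_wrist_torque(): the same for the moment, N m.
- ctrl.current_grip_width(): opening from 0.0 (shut) to 1.0 (fully open).
Only numpy, scipy, OpenCV 4.12 (cv2) and the standard library are available. Lean on these libraries where they do the work, as an engineer would, in place of code of your own. Each camera call takes 0.05 s, during which the arm holds its last target. There are 200 camera calls.

### The job

Load the iron lug casting into the grinding fixture: set it flat on the ground plate and slide the flat end of its foot in under the hooked retaining block until it is pressed fully home on the stop hidden inside, by feel and gently, ramming neither block nor stop. Then let go of it and swing the toggle clamp's black handle down until it locks, so that the casting stays held down and touching the stop; leave the other things on the bench where they are.

Things in the scene. Friction and masses are not known exactly. Their poses are not given: they have to be found in the camera images.
- casting: Dark iron casting, 0.72-0.94 kg. Foot 110 (own x) x 60 (y) x 12 mm; upright eye lug on its middle, 28 (x) x 20 (y) mm, flat sides, round top 75 mm above the underside: grip it across the 20 mm. Towards -x a sloping heel rib, 26 mm wide, runs from the lug (25 mm high) down to the foot; the flat +x end goes into the pocket. Origin: centre of the underside; z up. Starts flat on the bench.
- fixture: Fixed steel ground plate 275 x 116 mm, top (the bed) 12 mm above the bench. Origin on the bench, z up; +x is the way the casting slides in, y = 0 its middle line. Bed runs x -135..+140 mm: toggle clamp at -128..-60, free bed -58..+68, retaining block from +68. Casting's +x goes along this +x. Sliding drag on the bed is 4-6 N, more if pressed down.
- block: Fixed dark steel retaining block on the plate, same frame as the fixture. Its lip overhangs the bed from x = +68 mm on: underside 13.5 mm above the bed, top 36.5 mm above the bench. Under it a pocket 62.5 mm wide (y), its cheeks flared by 3 mm a side over the first 8 mm at the mouth, closed behind by the stop. Do not force it: 25 N at most.
- stop: Back plate of the pocket, in the fixture's frame. Under the lip at y = 0 it carries a screw with a 12 mm rubber face, set by the batch: its face lies anywhere from fixture x = +76 to +96 mm, hidden; feel for it. Rubber gives 1 mm per 10 N. Press home with 5-10 N over the drag; over 15 N is ramming, and from over 12 N it springs back when let go. Home, its origin is 55 mm short of the face.
- clamp_bar: Steel bar of the toggle clamp with a sprung, domed rubber foot 13 mm across; origin on its pivot (fixture x = -78 mm). Open it stands up clear of the bed, up to 110 mm high; closed it lies forward, 57 mm high, and the foot bears on the casting's heel rib at fixture x = -4 mm with 4-18 N, down and in. It follows the handle.
- handle (a joint): Toggle clamp handle, rad: 0 = open, as it starts, sloping 47 degrees up and away from the pocket (towards fixture -x); it swings down in the fixture's x-z plane, is in line at 0.68, snaps over centre and stops, locked, at 0.747, 4 degrees above level. Moves with 1-2 N at the grip, 5-10 N near the end.
- handle_grip (a point): Point on the axis of the handle's black round grip (18 mm thick, 70 mm long), 85 mm from the handle's pivot; 122 mm above the bench when open. Can be pinched from above across the fixture's y, or pushed down from above.
- handle_pivot (a point): Axis of the handle (along fixture y), 60 mm above the bench, at fixture x = -106 mm. The grip moves round it in an arc of 85 mm radius.
- pocket_mouth (a point): Middle of the pocket's mouth on the bed, below the front edge of the lip (fixture x = +68 mm, 12 mm above the bench).
- file: Bystander: flat file with a wooden handle, 310 mm long, lying on the bench. Leave it.
- wire_brush: Bystander: brush with a wooden handle, lying on the bench. Leave it.
- round_flange: Bystander: round iron flange, 84 mm across, 38 mm high. Leave it.
- paste_can: Bystander: can, 70 mm across, 70 mm high. Leave it.
Mind the look-alikes: they are no part of the job. What is shaped like the casting but brown is not meant.

How it is judged (in metres and radians):
On the way:
1. the casting's foot is under the retaining block and pressed home on the stop with more than 4 N for 0.2 s, the clamp still open (contact force between casting and stop above 4 N and z of casting in the frame of fixture below 0.015 m and value of joint handle below 0.3 rad), for 0.2 s.
At the end, for the whole second after the job is handed in: The casting lies flat in the pocket, square within 0.08 rad and centred within 3 mm, its foot still touching the stop (over 0.5 N); the clamp handle is locked down (joint above 0.70 rad) with the clamp bearing on the casting (over 3 N); all at rest and let go (contact force between casting and stop above 0.5 N and y of casting in the frame of fixture between -0.003 and 0.003 m and z of casting in the frame of fixture between 0.009 and 0.015 m and angle between the x axis of casting and the x axis of fixture, either way round below 0.08 rad and angle between casting's own z axis and vertical below 0.05 rad and value of joint handle above 0.7 rad and contact force between casting and clamp_bar above 3 N and linear speed of casting below 0.01 m/s).
It fails at once if the casting is rammed onto the stop (more than 15 N) (contact force between casting and stop above 15 N).
It fails at once if the casting is forced against the retaining block (more than 25 N) (contact force between casting and block above 25 N).
It fails at once if the file, brush, round flange or can is moved more than 30 mm (distance of any of file, wire_brush, round_flange, paste_can from where it was at the start of the episode above 0.03 m).
It also fails if it takes over 72 s, if anything falls off the work surface, if the arm or the gripper's body presses on something with over 40 N, if the wrist force passes 120 N, or if a joint passes its speed limit or range.

## Working session

There is one attempt and no reset: what is moved stays moved. The work goes in short steps, each a Python script; the robot and the scene stay as the last script left them, time stands still between calls to the robot, and variables do not carry over. Pictures are saved under pics/ and viewed, about 8 in all and at most 12, crops included, and the job is handed in when it is done.

```bash
mkdir -p pics; python3 - <<'E'
from bench import ctrl
import cv2,numpy as np
np.set_printoptions(precision=4,suppress=True)
for n in("scene","top"):
    cv2.imwrite(f"pics/{n}0.png",ctrl.read_camera(n)); print(n,ctrl.camera_params(n))
print(ctrl.current_t(),ctrl.current_eef_rot(),ctrl.current_contact_force(),ctrl.current_grip_width())
E
```

```text
scene {'fx': 406.18017633292095, 'fy': 406.18017633292095, 'cx': 272.7567590883118, 'cy': 212.8160290945648, 'pose': array([[ 0.627 , -0.5407,  0.5608,  1.1873],
       [ 0.7788,  0.454 , -0.4329, -0.4207],
       [-0.0205,  0.7082,  0.7057,  0.8608],
       [ 0.    ,  0.    ,  0.    ,  1.    ]])}
top {'fx': 447.28051311597716, 'fy': 447.28051311597716, 'cx': 279.17603578494993, 'cy': 211.07492419842828, 'pose': array([[-0.0101,  0.9961, -0.0871,  0.4849],
       [-0.9999, -0.0106, -0.0048,  0.0552],
       [-0.0057,  0.087 ,  0.9962,  1.5432],
       [ 0.    ,  0.    ,  0.    ,  1.    ]])}
0.1 [[ 0.2838 -0.0002  0.9589]
 [-0.9589  0.0011  0.2838]
 [-0.0011 -1.      0.0001]] [-1.2749 -0.0721 -0.3101] 0.9991500451733717
```

View pics/top0.png

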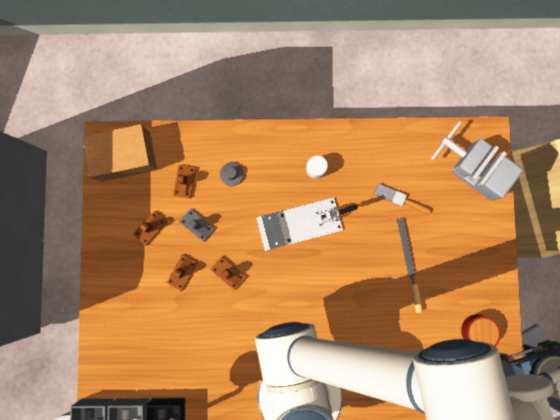

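View pics/scene0.png

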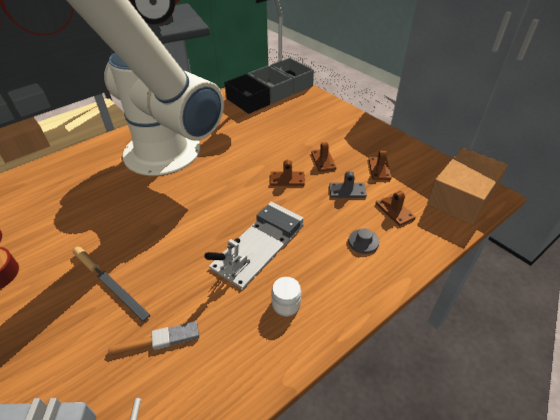

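The top view shows the dark casting at (197,224), ringed by brown look-alikes. The fixture is at (300,222) with the block on its left (world +y) and the handle on its right. The scene view agrees. Next I'll enlarge both.

```bash
python3 - <<'E'
import cv2,numpy as np
a=cv2.imread("pics/top0.png")[185:265,160:370]; a=cv2.resize(a,None,fx=3.8,fy=3.8,interpolation=cv2.INTER_CUBIC)
b=cv2.imread("pics/scene0.png")[160:295,200:410]; b=cv2.resize(b,None,fx=3.8,fy=3.8,interpolation=cv2.INTER_CUBIC)
b=b[:295]
cv2.imwrite("pics/crop0.png",np.vstack([a,b])); print(a.shape,b.shape)
E
```

```text
(304, 798, 3) (295, 798, 3)
```

View pics/crop0.png

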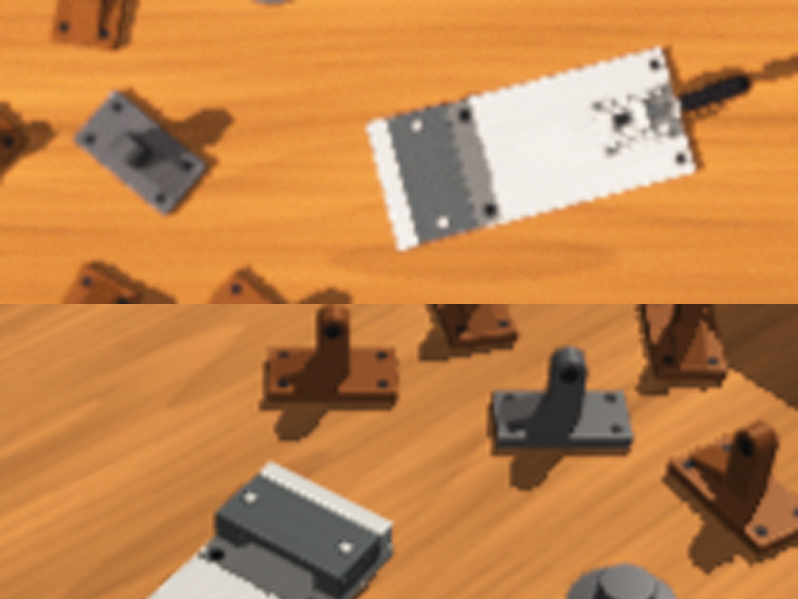

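Next, a larger view of the casting to tell which end carries the rib.

```bash
python3 - <<'E'
import cv2,numpy as np
f=lambda p,r,c:cv2.resize(np.clip(cv2.imread(p)[r:r+44,c:c+44].astype(float)*1.7,0,255).astype('uint8'),(396,396),interpolation=cv2.INTER_CUBIC)
cv2.imwrite("pics/crop1.png",np.hstack([f("pics/top0.png",202,175),f("pics/scene0.png",163,325)]))
E
```

```text
(no output)
```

View pics/crop1.png

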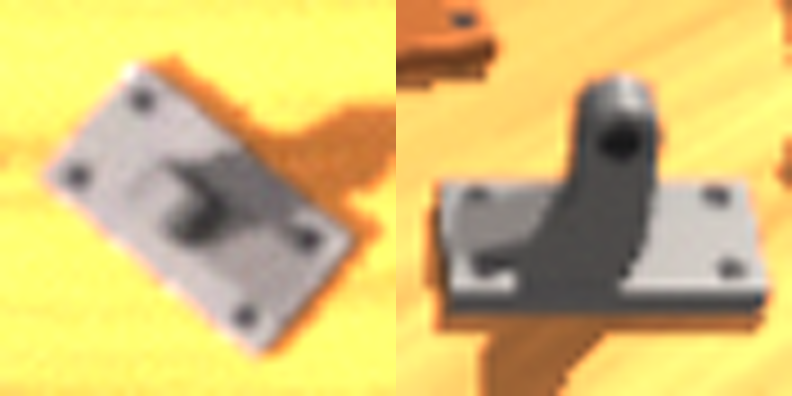

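In both close-ups the sloping rib lies on the scene-left side, which is lower right in the top view. So the casting's +x points up-left in the top view (world yaw about 52°). The fixture's +x is at about 105°. Next I measure with masks.

```bash
cat > h.py <<'E'
from bench import ctrl
import cv2,numpy as np
np.set_printoptions(precision=4,suppress=True)
def ray(P,uv,z):
    uv=np.atleast_2d(uv).astype(float)
    d=np.c_[(uv[:,0]-P['cx'])/P['fx'],-(uv[:,1]-P['cy'])/P['fy'],-np.ones(len(uv))]@P['pose'][:3,:3].T
    o=P['pose'][:3,3]; return o+d*((z-o[2])/d[:,2])[:,None]
def proj(P,X):
    p=(np.atleast_2d(X)-P['pose'][:3,3])@P['pose'][:3,:3]
    return np.c_[P['cx']-P['fx']*p[:,0]/p[:,2],P['cy']+P['fy']*p[:,1]/p[:,2]]
def R(yaw):   # tool down, jaw axis at yaw
    c,s=np.cos(np.radians(yaw)),np.sin(np.radians(yaw))
    x=np.array([c,s,0]);y=np.array([0,0,-1.]);return np.c_[x,y,np.cross(x,y)]
E
python3 - <<'E'
from h import *
for n,seeds in(("top",{"cast":(190,228),"fix":(310,222)}),("scene",{"fix":(265,245),"cast":(365,190)})):
    im=cv2.imread(f"pics/{n}0.png");P=ctrl.camera_params(n)
    f=im.astype(int); m=((f[...,2]-f[...,0])<55).astype(np.uint8)
    k,l,st,_=cv2.connectedComponentsWithStats(m,connectivity=4)
    for nm,s in seeds.items():
        b=(l==l[s[1],s[0]]).astype(np.uint8); b=cv2.morphologyEx(b,cv2.MORPH_OPEN,np.ones((7 if nm=='fix' else 3,)*2,np.uint8))
        c=max(cv2.findContours(b,cv2.RETR_EXTERNAL,cv2.CHAIN_APPROX_NONE)[0],key=len)[:,0]
        h=ray(P,c,0.012)[:,:2]
        r=cv2.minAreaRect((h*1000).astype(np.float32)); print(n,nm,len(c),r); print(cv2.boxPoints(r))
        hull=cv2.convexHull(c); q=cv2.approxPolyDP(hull,4,True)[:,0]; print(q.tolist()); print(ray(P,q,0.012)[:,:2])
E
```

```text
top cast 73 ((575.1288452148438, 345.8089294433594), (109.83865356445312, 59.41843032836914), 50.03960037231445)
[[517.0847 322.7949]
 [562.6282 284.6329]
 [633.173  368.823 ]
 [587.6295 406.985 ]]
[[189, 210], [213, 227], [204, 240], [180, 222]]
[[0.6258 0.3729]
 [0.5664 0.2901]
 [0.5222 0.3208]
 [0.5848 0.4036]]
top fix 214 ((575.4991455078125, -6.73944091796875), (116.92668151855469, 277.27557373046875), 13.914397239685059)
[[ 485.4128  113.7714]
 [ 552.0898 -155.3678]
 [ 665.5854 -127.2503]
 [ 598.9084  141.889 ]]
[[334, 199], [341, 230], [265, 248], [258, 217]]
[[ 0.6585 -0.1265]
 [ 0.5515 -0.1482]
 [ 0.4928  0.1123]
 [ 0.5991  0.1356]]
scene fix 236 ((565.490966796875, -3.1740875244140625), (153.920654296875, 298.9098205566406), 13.894552230834961)
[[ 454.8931  123.4267]
 [ 526.672  -166.7368]
 [ 676.0889 -129.7749]
 [ 604.3099  160.3886]]
[[302, 217], [298, 231], [245, 287], [211, 269], [207, 253], [268, 204]]
[[ 0.5813  0.1547]
 [ 0.6155  0.109 ]
 [ 0.6732 -0.1185]
 [ 0.5709 -0.1538]
 [ 0.5183 -0.1329]
 [ 0.474   0.1127]]
scene cast 1959 ((317.8985595703125, 169.901123046875), (1517.8717041015625, 1441.3570556640625), 76.82381439208984)
[[-556.8037 -404.7788]
 [ 846.6078 -733.3307]
 [1192.6008  744.5811]
 [-210.8107 1073.1329]]
[[524, 197], [521, 205], [271, 419], [96, 419], [0, 403], [0, 129], [105, 99], [316, 85], [503, 163]]
[[ 0.9489  0.7249]
 [ 0.9608  0.6847]
 [ 0.9569 -0.262 ]
 [ 0.738  -0.5303]
 [ 0.583  -0.6716]
 [-0.5131 -0.415 ]
 [-0.4655 -0.0148]
 [ 0.0249  0.732 ]
 [ 0.8215  0.8315]]
```

Sizes come out right: casting 110x59 mm at (0.575,0.346), fixture 277x117 mm with yaw 103.9°. I'll project the resulting model points into both views as a cross-check.

```bash
cat >> h.py <<'E'
FY=103.9; FO=np.array([.5761,-.0092,0]); CY=50.0; CO=np.array([.5751,.3458,0])
def Rz(a): a=np.radians(a);return np.array([[np.cos(a),-np.sin(a),0],[np.sin(a),np.cos(a),0],[0,0,1]])
def F(x,y=0,z=0): return FO+Rz(FY)@np.array([x,y,z])/1000
E
python3 - <<'E'
from h import *
pts=[F(-135,-58,12),F(-135,58,12),F(140,58,12),F(140,-58,12)]
lip=[F(68,-58,36.5),F(68,58,36.5),F(-106,0,60),F(-164,0,122)]
c=[CO+Rz(CY)@np.array(v)/1000 for v in([55,30,12],[55,-30,12],[-55,-30,12],[-55,30,12],[0,0,75])]
o=[]
for n,(x0,y0,w,h) in(("top",(165,190,195,75)),("scene",(200,160,195,130))):
    s=4; im=cv2.imread(f"pics/{n}0.png")[y0:y0+h,x0:x0+w]; im=cv2.resize(im,None,fx=s,fy=s,interpolation=cv2.INTER_CUBIC)
    for g,col in((pts,(0,0,255)),(lip,(0,255,0)),(c,(255,0,255))):
        for p in proj(ctrl.camera_params(n),np.array(g)): cv2.drawMarker(im,tuple(int(round(v)) for v in (p-[x0,y0]+.5)*s),col,cv2.MARKER_CROSS,14,1)
    o.append(im)
out=np.vstack(o); cv2.imwrite("pics/ov.png",cv2.resize(out,(570,600)) if 0 else out[:,:]); 
cv2.imwrite("pics/ov.png",cv2.resize(out,None,fx=600/out.shape[0],fy=600/out.shape[0],interpolation=cv2.INTER_AREA))
E
```

```text
(no output)
```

View pics/ov.png

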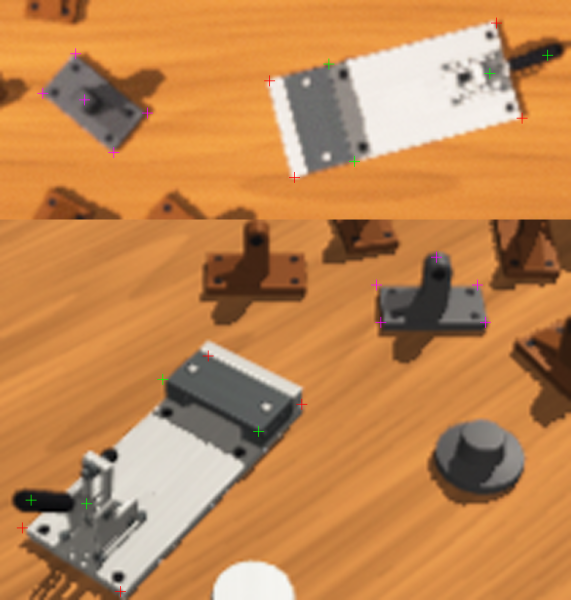

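The model points land within about 1 px of the image in both views, so that's good enough to act. Pick the casting up.

```bash
cat >> h.py <<'E'
def force(n=8):
    a=[]
    for _ in range(n): a.append(ctrl.current_contact_force()); ctrl.sleep(.02)
    f=np.mean(a,0); return Rz(FY).T@f   # in fixture axes
E
python3 - <<'E'
from h import *
up=CO+[0,0,.15]; 
for y in(-40,140): print(y,ctrl.ik(up,R(y)))
for y in(14,194): print(y,ctrl.ik(F(5,0,130),R(y)))
ctrl.goto(up,R(-40)); print(ctrl.current_t(),force())
ctrl.move_l(CO+[0,0,.038],vel=.1,contact_N=12)
ctrl.command_gripper(0.0); print(ctrl.current_t(),ctrl.current_grip_width()*91,force(),ctrl.current_tool_pos())
ctrl.move_l(CO+[0,0,.17],vel=.15); print(ctrl.current_t(),ctrl.current_grip_width()*91,force())
E
```

```text
-40 [25.9225 35.4311 74.2049 -0.     70.364  65.9225]
140 [  25.9225   35.4311   74.2049   -0.       70.364  -114.0775]
14 [ -6.3836  29.7055  89.8788  -0.      60.4157 -20.3836]
194 [ -6.3836  29.7055  89.8788  -0.      60.4157 159.6164]
3.675 [0.1513 0.1462 0.1073]
6.1583 20.02042098779908 [ 0.21   -0.3428 -0.3309] [0.5751 0.3458 0.038 ]
7.325 20.037874184024634 [-0.1283 -0.179  -8.0384]
```

```bash
python3 - <<'E'
from h import *
ctrl.goto(F(5,0,150),R(FY-90)); f0=force(); print(ctrl.current_t(),f0)
ctrl.move_l(F(5,0,55),vel=.1); print(force())
print(ctrl.move_l(F(5,0,48.5),vel=.02,contact_N=4),ctrl.current_tool_pos(),force()-f0,ctrl.current_t())
o=[]
for n,(x0,y0,w,h) in(("top",(250,190,110,70)),("scene",(205,175,110,115))):
    im=ctrl.read_camera(n); cv2.imwrite(f"pics/{n}1.png",im); o.append(cv2.resize(im[y0:y0+h,x0:x0+w],(500,int(h*500/w)) if n=="top" else (300,int(h*300/w)),interpolation=cv2.INTER_CUBIC))
H=max(a.shape[0] for a in o); cv2.imwrite("pics/p1.png",np.hstack([cv2.copyMakeBorder(a,0,H-a.shape[0],0,0,cv2.BORDER_CONSTANT) for a in o]))
E
```

```text
8.9917 [ 0.2948 -0.2753 -7.4913]
[ 0.2051  0.028  -7.7383]
True [ 0.5752 -0.0044  0.0497] [-0.8546 -0.5011 12.8103] 10.6833
```

View pics/p1.png

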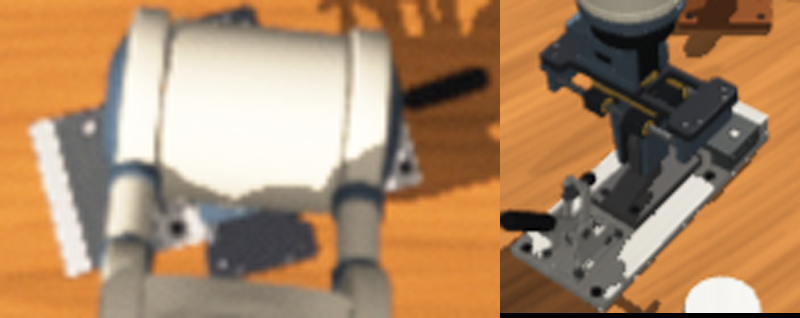

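The scene view shows the casting flat on the bed with its rib on the clamp side and its foot towards the block. Next: relieve the down-force, then feel in with small steps.

```bash
cat > slide.py <<'E'
from h import *
import sys,json
x1,fmax,step=map(float,sys.argv[1:4])   # target fixture x of tool (mm), drag-inclusive Fx limit, step
base=np.array([.2,-.1,-7.7])
p=Rz(FY).T@(ctrl.current_tool_pos()-FO)*1000
p=np.array(json.load(open('cmd.json'))) if len(sys.argv)>4 else p
log=[]
while p[0]<x1-1e-6:
    p[0]=min(x1,p[0]+step)
    ctrl.move_l(F(*p),vel=.012,ori=R(FY-90))
    f=force(4)-base; mz=ctrl.current_wrist_torque()[2]
    log.append((*p,*f,mz)); 
    if -f[0]>fmax or abs(f[1])>9: break
    if abs(f[1])>1.2: p[1]+=np.clip(.12*f[1],-.4,.4)
    if f[2]>8.5 or f[2]<4.5: p[2]-=np.clip(.05*(f[2]-6.5),-.2,.2)*-1 if False else np.clip(.05*(6.5-f[2]),-.2,.2)*1.0
json.dump(p.tolist(),open('cmd.json','w'))
for l in log: print(' '.join(f'{v:7.2f}' for v in l))
print(ctrl.current_t())
E
sed -i 's/ p\[2\]-=.*/ p[2]+=np.clip(.03*(f[2]-6.5),-.2,.2)   # too much lift from bed -> rise/' slide.py
python3 slide.py 9 12 1
```

```text
5.87   -0.28   49.64    0.70   -0.55    6.76    0.04
   6.87   -0.28   49.64   -2.32   -0.66    6.03   -0.06
   7.87   -0.28   49.64   -2.71   -0.42    6.52    0.01
   8.87   -0.28   49.64   -2.19    0.19    6.62   -0.01
   9.00   -0.28   49.64   -3.79    0.09    7.56   -0.04
12.3667
```

```bash
python3 slide.py 19 8.5 1 c
```

```text
10.00   -0.28   49.64   -2.57   -0.03    7.09   -0.05
  11.00   -0.28   49.64   -2.31   -0.20    7.83   -0.04
  12.00   -0.28   49.64   -2.75   -0.14    7.76   -0.07
  13.00   -0.28   49.64   -3.11   -0.23    7.98    0.02
  14.00   -0.28   49.64   -3.44   -0.36    8.37   -0.02
  15.00   -0.28   49.64   -3.07   -0.43    8.21   -0.05
  16.00   -0.28   49.64   -3.61   -0.27    8.80   -0.06
  17.00   -0.28   49.71   -2.04    0.04    7.37   -0.03
  18.00   -0.28   49.71   -1.63    0.34    6.65   -0.04
  19.00   -0.28   49.71   -0.56   -1.53    4.47   -0.08
15.5333
```

```bash
python3 slide.py 30 6 0.7 c
```

```text
19.70   -0.46   49.65   -2.73   -0.14    5.76   -0.04
  20.40   -0.46   49.65   -2.54   -0.51    5.73   -0.05
  21.10   -0.46   49.65   -2.55   -0.79    5.98   -0.05
  21.80   -0.46   49.65   -2.55   -0.91    6.28   -0.00
  22.50   -0.46   49.65   -2.66   -0.11    6.12   -0.01
  23.20   -0.46   49.65   -2.54   -0.49    6.26   -0.03
  23.90   -0.46   49.65   -2.71   -0.77    6.45   -0.03
  24.60   -0.46   49.65   -2.90   -0.33    6.50   -0.05
  25.30   -0.46   49.65   -2.40   -0.51    6.37    0.02
  26.00   -0.46   49.65   -2.73   -0.78    6.65   -0.05
  26.70   -0.46   49.65   -2.72   -0.31    6.98   -0.01
  27.40   -0.46   49.65   -2.99   -0.34    6.66    0.02
  28.10   -0.46   49.65   -3.08   -0.29    6.71   -0.03
  28.80   -0.46   49.65   -3.27   -0.51    6.82   -0.06
  29.50   -0.46   49.65   -2.85   -0.59    7.17   -0.05
  30.00   -0.46   49.65   -3.59   -0.72    7.43   -0.02
20.6
```

```bash
python3 slide.py 44 6 0.8 c
```

```text
30.80   -0.46   49.65   -3.28   -0.65    7.27   -0.02
  31.60   -0.46   49.65   -2.77   -0.65    7.36    0.01
  32.40   -0.46   49.65   -3.44   -0.26    7.12   -0.06
  33.20   -0.46   49.65   -3.23   -0.58    7.10   -0.05
  34.00   -0.46   49.65   -3.31   -0.25    7.70    0.01
  34.80   -0.46   49.65   -3.17   -0.54    7.64   -0.04
  35.60   -0.46   49.65   -3.58   -0.53    7.67   -0.02
  36.40   -0.46   49.65   -3.77   -0.46    7.86   -0.05
  37.20   -0.46   49.65   -3.32   -0.60    7.41    0.02
  38.00   -0.46   49.65   -3.11    0.05    7.43   -0.01
  38.80   -0.46   49.65   -4.66   -0.26    7.60   -0.03
  39.60   -0.46   49.65   -8.86    0.24    7.00   -0.01
24.4
```

Stop contact felt at about 39 mm. Press to about 7.5 N over drag, hold, then let go.

```bash
python3 slide.py 40.2 10.3 0.2 c && python3 - <<'E'
from h import *
ctrl.sleep(.3); b=np.array([.2,-.1,-7.7])
print(force()-b)
ctrl.command_gripper(1.0); print(ctrl.current_t(),ctrl.current_grip_width(),force(), Rz(FY).T@(ctrl.current_tool_pos()-FO)*1000)
E
```

```text
39.80   -0.46   49.65  -10.15    0.41    7.42   -0.01
  40.00   -0.46   49.65  -10.75    0.71    7.85    0.09
25.0333
[-10.7356   0.9988   7.5845]
26.6167 0.9992467688506181 [-0.1933 -0.0499  0.1251] [39.9974 -0.4748 49.66  ]
```

```bash
python3 - <<'E'
from h import *
ctrl.move_l(F(40,-.5,170),vel=.15)
ctrl.goto(F(-164,0,175),R(FY-90)); ctrl.command_gripper(0.0); print(ctrl.current_t(),force())
o=[]
for n,(x0,y0,w,h) in(("top",(250,190,110,70)),("scene",(195,175,110,115))):
    im=ctrl.read_camera(n); cv2.imwrite(f"pics/{n}2.png",im); o.append(cv2.resize(im[y0:y0+h,x0:x0+w],(400,int(h*400/w)),interpolation=cv2.INTER_CUBIC))
H=max(a.shape[0] for a in o); cv2.imwrite("pics/p2.png",np.hstack([cv2.copyMakeBorder(a,0,H-a.shape[0],0,0,cv2.BORDER_CONSTANT) for a in o]))
E
```

```text
29.9 [-0.0328 -0.0658  0.0008]
```

View pics/p2.png

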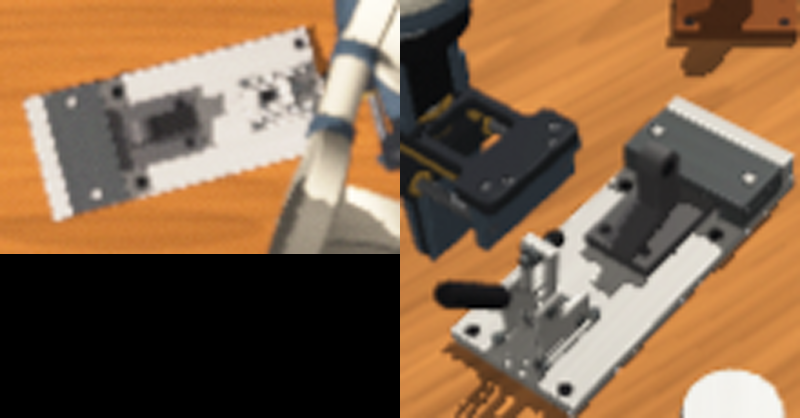

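The casting sits square under the lip (scene crop (650,200)) with its rib facing the clamp, and the handle is up at (475,295). Now push the handle down along its arc.

```bash
python3 - <<'E'
from h import *
def tp(a,r=85,off=9):
    a=np.radians(a); return F(-106-r*np.cos(a)-off*np.sin(a)*0, 0, 60+r*np.sin(a)+off/np.cos(a))
print(ctrl.move_l(F(-164,0,132),vel=.06,contact_N=4),ctrl.current_tool_pos()[2],force())
for a in (42,36,30,24,18,13,10,8,6):
    c=ctrl.move_l(tp(a),vel=.05,contact_N=25); print(a,c,force(4),ctrl.current_tool_pos()[2])
    if c: break
print(ctrl.current_t())
E
```

```text
True 0.14058147449997738 [ 0.3716 -0.0101  0.048 ]
42 False [ 0.0572  0.1786 -0.2368] 0.12889298602794896
36 False [-0.5025  0.2538  0.1139] 0.12095859792374192
30 False [-0.4498 -0.1463 -0.1728] 0.11275300597357352
24 False [-0.2524  0.159   0.3874] 0.10430743459525949
18 False [0.1714 0.3791 0.379 ] 0.09560346982291003
13 False [ 0.0594 -0.1975  0.1696] 0.08819230647419665
10 False [ 0.1444 -0.3158  0.1027] 0.0837834692910474
8 False [-0.1572 -0.1636 -0.0191] 0.08084262121685801
6 False [-0.0703  0.3781 -0.3431] 0.07785710750390784
34.2667
```

Contact at z=0.141, then no force; check with a picture.

```bash
python3 - <<'E'
from h import *
im=ctrl.read_camera("scene"); cv2.imwrite("pics/p3.png",cv2.resize(im[170:300,180:340],(800,650))[:600])
E
```

```text
(no output)
```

View pics/p3.png

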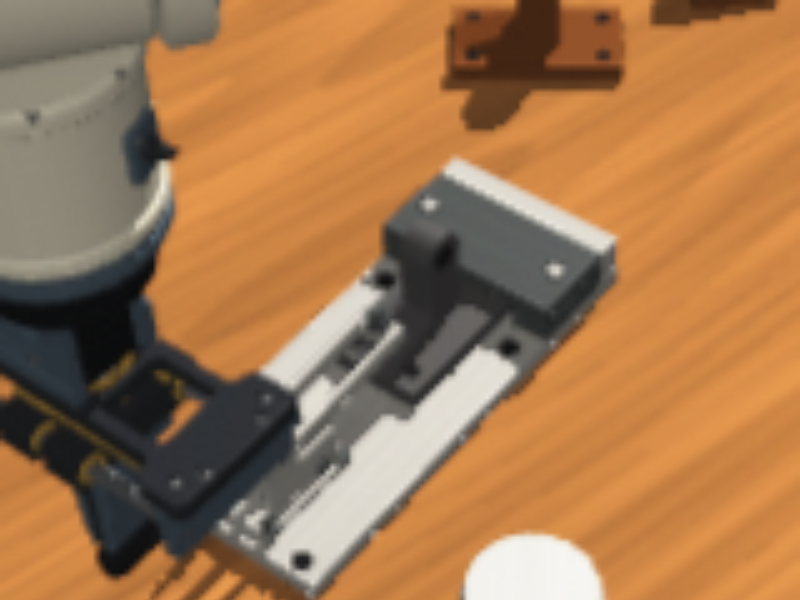

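The bar has come forward over the rib and the handle is nearly down (end visible at (120,560)). Push through over-centre to the end stop.

```bash
python3 - <<'E'
from h import *
for z in np.arange(77,68,-.8):
    c=ctrl.move_l(F(-190.5,0,z),vel=.015,contact_N=22); f=force(3); print(round(z,1),c,f,ctrl.current_tool_pos()[2])
    if c or f[2]>18: break
print(ctrl.current_t())
E
```

```text
77.0 False [-0.2806  0.6742 -0.1119] 0.07699675238312592
76.2 False [0.8676 0.5347 4.3484] 0.07645437077956631
75.4 False [ 1.4628  3.9221 13.302 ] 0.07615788250037896
74.6 False [ 3.9086  5.0387 20.8553] 0.0759331217245742
35.5167
```

```bash
python3 - <<'E'
from h import *
ctrl.move_l(F(-195,0,180),vel=.15); q=ctrl.current_q(); 
ctrl.goto(F(-330,-60,230),R(FY-90)); print(ctrl.current_t(),force())
im=ctrl.read_camera("scene");P=ctrl.camera_params("scene"); cv2.imwrite("pics/scene4.png",im)
a=cv2.resize(im[170:300,180:325],None,fx=4.5,fy=4.5,interpolation=cv2.INTER_CUBIC)
th=np.radians(47-np.degrees(.747))
for p,col in((F(-106,0,60),(0,255,0)),(F(-106-85*np.cos(th),0,60+85*np.sin(th)),(0,255,0)),(F(40,0,87),(255,0,255)),(F(-15,30,24),(0,0,255)),(F(-15,-30,24),(0,0,255))):
    cv2.drawMarker(a,tuple(int(v) for v in((proj(P,p)[0]-[180,170]+.5)*4.5)),col,cv2.MARKER_CROSS,12,1)
cv2.imwrite("pics/p4.png",a)
cv2.imwrite("pics/top4.png",ctrl.read_camera("top"))
E
```

```text
37.0333 [ 0.1953 -0.0782 -0.2745]
```

View pics/p4.png

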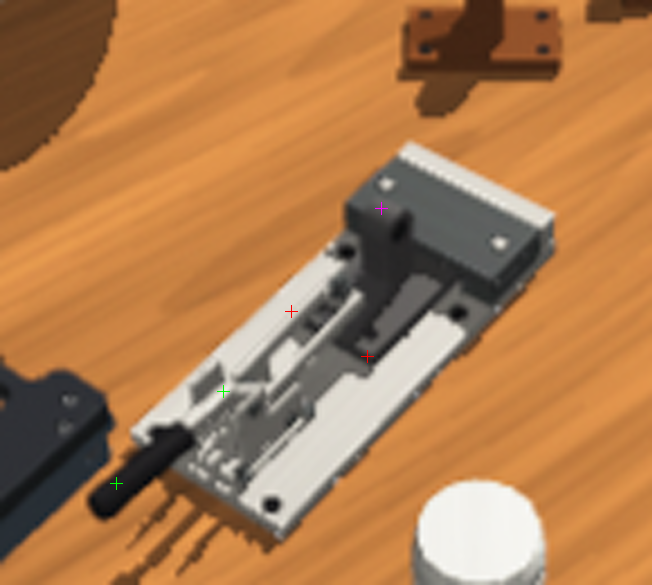

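The handle lies flat along its predicted locked line (markers carry the known ~1.5 px camera offset), the bar is on the rib and the casting is in the pocket. One quick numeric check that the casting and bystanders have not shifted, then hand in.

```bash
python3 - <<'E'
from h import *
g=lambda f:cv2.imread(f"pics/{f}.png")
a,b=g("scene2"),g("scene4"); lug=(slice(212,232),slice(250,278))
t=b[210:232,258:276]; r=cv2.matchTemplate(a[200:242,248:286],t,cv2.TM_CCOEFF_NORMED); print("lug shift px",np.array(cv2.minMaxLoc(r)[3])-[10,10],r.max())
a,b=g("top0"),g("top4")
for n,(u,v) in dict(file=(410,262),brush=(390,195),flange=(232,173),can=(317,167)).items():
    w=14; t=a[v-w:v+w,u-w:u+w]; r=cv2.matchTemplate(b[v-w-8:v+w+8,u-w-8:u+w+8],t,cv2.TM_CCOEFF_NORMED); print(n,np.array(cv2.minMaxLoc(r)[3])-8,round(float(r.max()),3))
ctrl.sleep(.5); ctrl.sign_off(); print(ctrl.current_t())
E
```

```text
lug shift px [0 0] 0.99973035
file [ 5 -2] 0.17
brush [-3 -1] 0.519
flange [0 0] 0.996
can [0 0] 0.995
the job is handed in; nothing more can be done
the job is handed in; nothing more can be done
```

The casting is loaded and clamped in the fixture, and the job is handed in, at about 37.6 s on the robot's clock. No verdict was reported.

- **Loading:** I picked the dark casting up by its lug (20.0 mm grip, about 8 N weight) and set it flat on the bed with the rib towards the clamp. I slid it into the pocket in 0.7–1 mm steps; drag stayed around 3 N (below the stated 4–6 N, because the gripper carried part of the weight) and side force under 1.6 N.
- **Stop:** I felt the stop with the tool at fixture x of about 39 mm. I pressed to about 7.4 N over drag, held it for more than 0.3 s and let go.
- **Clamp:** I pushed the handle down with the fingers shut. It came up hard at tool height 76 mm, about where the locked end stop should be, at 21 N of down-force, and I backed off.

**Checks that passed:** The last scene picture shows the handle on its locked line, within the roughly 1.5 px camera offset, and the bar over the rib. The lug had moved 0 px between before and after clamping, and the flange and can had moved 0 px since the start.

**Checks that were inconclusive or not made:**
- **File and brush:** the picture match was poor (0.17 and 0.52), probably because the arm hid or shaded them. I never worked near them and do not think they moved, but I did not confirm it.
- **Final forces:** I could not measure the casting's contact with the stop, or the clamp's force on the casting, after letting go. I infer both from the pressing force, the unmoved lug and the locked handle.

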